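# Hold a glued slate joint in the lever press

### The arm

A 7-joint arm with a two-finger parallel gripper is mounted at the origin on the work surface; the furniture and walls round the work are solid. World frame = base frame: x ahead of the robot, y to its left, z up, the work surface at z = 0. Lengths are in mm, angles in rad, forces in N, time in s.
With the tool pointing down it reaches from about 425 to 875 mm from the base axis. Payload 8.4 kg.
Tool frame: the origin (TCP) lies at the very end of the fingers, on their centre line; the grasp point (between the pads) lies 19 mm behind it (pinch_z is the distance from the TCP to the grasp point, in mm); z points along the fingers, y is the line along which they close (so a half turn about z gives the same grasp; the last joint's range is limited). The gripper opens to 85 mm and grips with 20 to 120 N. Pads are 22 mm wide; open, the fingers measure 114 mm over their backs; the gripper's body (76 mm by 85 mm) begins 54 mm behind the grasp point. The pads swing forward as they close: fully open they stand 13 mm farther back than shut.
Start: joints at [1.216, 0.333, 0.04, 1.465, -0.013, 1.343, -0.059], TCP at [164.441, -628.825, 197.808] pointing down, gripper open.
Joint ranges: [-2.58, 2.58], [-0.38, 2.09], [-1.3, 1.39], [0.25, 2.4], [-1.5, 4.64], [0.08, 2.09], [-2.65, 2.65]. Speed limits (rad/s): [2.22, 2.22, 2.79, 2.79, 3.14, 3.14, 3.14].

### API

Orientations are given as [roll, pitch, yaw] about the fixed x, y, z axes, in that order (R = Rz(yaw) Ry(pitch) Rx(roll)).
In Python, from workcell import get_obs, snapshot, calibration, sign_off, pinch_z gives the robot as it stands. The module is installed in compiled form; this text tells all that it offers.
- The arm moves only by the tool play_rows, never from a script. Its arguments are lists of equal length, an entry for each row: "turn": the turn, a rotation vector about the world's x, y, z in degrees, a list of three; "translation": the shift along the world's x, y, z in mm, a list of three; "claw": the opening, from 0 (shut) to 1 (fully open). In form: {"turn": [[wx, wy, wz], ...], "translation": [[x, y, z], ...], "claw": [claw, ...]}. A call has 1 to 20 rows; each row shifts and turns the commanded pose from where the row before left it; what a row does not reach is not made up. A row lasts 1/10 s, in which the tool goes at most 50 mm and 8.59 degrees, less where a joint would pass 70% of its speed; a pose out of reach is approached as far as the arm can. A call is refused whole if a number of a shift passes 50 or a number of a turn 8.59, either way. A call with a gripper value outside its range is refused whole. The fingers move at their own pace and stop on an object; "squeeze" is the grip in N (left out, the last holds). Time passes only in rows, so rows that do not move let the fingers close. It gives the time, the measured TCP pose, the force, the opening and the grip force at its end, in the units of the state.
- get_obs(): the state, without advancing time (a new reading comes with each control period).
- snapshot(name): name is "scene" or "top" or "wrist"; returns the picture (480x640x3 uint8, blue, green, red); there is no depth.
- calibration(name): a dict with "intrinsics" (3x3 intrinsics, pixels), "D" ([k1, k2, p1, p2, k3] as OpenCV has them; the pictures are not rectified), "R" (3x3) and "t" (3): a world point X has camera coordinates R X + t. Camera axes: x right, y down, z forward; pixel columns grow to the right and rows downward; lengths in mm; the calibration is good to about 2 mm. A picture is of the moment at which its call begins: read the wrist's pose just before it. calibration takes no time and is no camera call; for the wrist camera it gives the pose at the moment of the call.
- sign_off(): hands the job in; it is judged then, once.
The state is a dict: "time_s": time; "q": joint angles; "qvel": joint speeds; "tau": joint torques, N m; "ee_pos": TCP position; "ee_rot": TCP orientation; "ft_force": force on the tool from outside, world axes, zero at the start; "torque": the same for the moment, N m; "opening": opening from 0.0 (shut) to 1.0 (fully open); "grasp_force": force on a finger pad.
Only numpy, scipy, OpenCV 4.12 (cv2) and the standard library are available. Lean on these libraries where they do the work, as an engineer would, in place of code of your own. Each camera call takes 0.05 s, during which the arm holds its last target. There are 200 camera calls.

### The job

Two freshly glued slate pieces lie under the foot of the bench press. Swing the spatter screen at its front up to 50 degrees (parallel to the sloping gauge bar beside it) and leave it standing there; then flip the safety catch fully over, off the lever, and only then pull the lever it guards towards you to its stop and keep holding it there: the program finishes while the robot still holds the lever. Leave the file and the loose slate lying beside the press where they are.

Things in the scene. Friction and masses are not known exactly. Their poses are not given: they have to be found in the camera images.
- press: Grey bench press, 170 x 225 x 207 mm, fixed. Origin under its middle; x to its back (away from the robot), y to its left seen from the robot, z up; press coordinates below in mm. Left: bed (x -20..95, y 5..105, top z 70) with two slates, pressing foot above driven by the lever, column, head (x 15..107, z 173..207). Right: lever and catch.
- screen (a joint): Angle (rad) of the spatter screen, a metal sheet hinged along y on the bed's front edge. 0 = level, pointing to the robot, free air below; grows as the free edge rises; range 0..1.4, starts at 0..0.12; 50 degrees = 0.87. Stiff hinge (3 to 4 N at the bar), stays where left. Gauge bar: fixed steel strip left of it (y 113), rising from the hinge to the robot at 50 degrees.
- screen_bar (a point): Middle of the screen's front bar, round, 10 mm in diameter, 100 long, parallel to y, 102 mm from the hinge axis. Between bar and sheet is an open gap of 38 mm, so fingers pass on either side of the bar.
- screen_hinge (a point): Point on the screen's hinge axis, level with the middle of the bar; at x -24, y 55, z 66 of the press; fixed.
- catch (a joint): Angle (rad) of the safety catch: a shaft along x at the press's right, thumb tab at its front end, stop prong at its back end. 0 = locked: prong across the lever's front, tab leaning 0.7 rad left. Grows as the tab swings over to the right and the prong lifts; 1.4 = fully over (stop), tab leaning 0.7 rad right. Starts at 0..0.1. Light friction (1.5 N at the tab), stays where left; clears the lever from 1.0.
- catch_tip (a point): Top end of the thumb tab, a flat steel plate 22 mm wide (x), 6 thick, reaching 50 mm from the shaft axis.
- catch_pivot (a point): Point on the catch's shaft axis under the tab, at x -77, y -95, z 110 of the press; fixed. The shaft's radius is 5; its bearings (radius 9) begin 16 mm behind this point.
- lever (a joint): Angle (rad) of the press lever, which turns about y at its foot. 0 = rest, leaning 0.25 rad back from the robot; grows as it is pulled towards the robot; 0.8 = its stop, leaning 0.55 rad to the robot. A spring returns it to 0: 3 N at the handle at rest, 8 N at the stop. While the catch is locked it gives only about 0.1.
- lever_grip (a point): Middle of the lever's handle, a black round rod 20 mm in diameter, 85 long, parallel to y, sticking out to the right from the top of the lever arm, 170 mm from the pivot axis; it may turn between the fingers. The lever arm (16 x 18) stands 65 mm to the left of this point.
- lever_pivot (a point): Point on the lever's pivot axis (along y), level with the middle of the handle; at x 0, y -120, z 60 of the press; fixed.
- file: Bystander: flat file with beech handle, 291 mm long, 27 high, lying to the front left. Origin at the centre of the underside.
- loose_slate: Bystander: cut slate 89 x 62 x 8 mm, lying to the left in front of the press. Origin at the centre of the underside.

How it is judged:
By the outcome, as a careful person would: the job done as asked, in the order asked, and still so for the second after the job is handed in, while the arm keeps its last pose, push and grip.
It also fails if it takes over 61 s, if anything falls off the work surface, if the arm or the gripper's body presses on something with over 40 N, if the wrist force passes 120 N, or if a joint passes its speed limit or range.

## Working session

There is one attempt and no reset: what is moved stays moved. The work goes in short steps, Python scripts to look and compute and a tool call to move; the robot and the scene stay as the last step left them, time stands still between calls to the robot, and variables do not carry over. Pictures are saved under pics/ and viewed, at most 10 in all, crops included, and the job is handed in when it is done.

Besides the shell and the picture viewer there is one more tool, called as name(argument=value, ...) on one line, values as JSON. play_rows: Moves the arm, as the interface text tells. Its arguments: {"type":"object","properties":{"turn":{"type":"array"},"translation":{"type":"array"},"claw":{"type":"array"},"squeeze":{"type":"number"}},"required":["turn","translation","claw"]}

```bash
mkdir -p pics
python3 - <<'E'
from workcell import *
import cv2
o=get_obs(); print(o, pinch_z)
for n in("scene","top"):
    cv2.imwrite(f"pics/{n}0.png",snapshot(n)); c=calibration(n); print(n,c)
E
```

```text
{'time_s': 0.0, 'q': array([ 1.21579871,  0.3339097 ,  0.03987276,  1.46631641, -0.01343122,
        1.34329767, -0.05851641]), 'qvel': array([-0.00111437,  0.00049406,  0.00028855,  0.00223085,  0.00085066,
        0.00125743,  0.00199787]), 'tau': array([-2.29704037e-04, -6.58550406e+01,  1.36537604e+00, -4.05558443e+01,
        1.68949255e-02,  1.25471354e-02,  4.61683931e-05]), 'ee_pos': array([ 164.30546465, -628.33949069,  196.89997698]), 'ee_rot': array([-3.13992951e+00,  8.21226677e-05,  2.55757381e-01]), 'ft_force': array([-0.2056855 , -0.32878717,  0.45826151]), 'torque': array([ 0.02609201,  0.00205367, -0.0333763 ]), 'grasp_force': 0.0, 'opening': 1.002096760449302} 18.700000000000003
scene {'intrinsics': array([[520.0602857 ,   0.        , 325.37711638],
       [  0.        , 520.0602857 , 234.87186664],
       [  0.        ,   0.        ,   1.        ]]), 'D': array([-0.00633221,  0.        ,  0.        ,  0.        ,  0.        ]), 'R': array([[-0.88752103, -0.46044206,  0.01730678],
       [-0.30489828,  0.55871356, -0.77128218],
       [ 0.34546122, -0.68980596, -0.63625803]]), 't': array([ 484.75395171,  238.16441458, 1042.05447877])}
top {'intrinsics': array([[522.40755483,   0.        , 315.36177227],
       [  0.        , 522.40755483, 230.74346625],
       [  0.        ,   0.        ,   1.        ]]), 'D': array([-0.00147707,  0.        ,  0.        ,  0.        ,  0.        ]), 'R': array([[-6.55042684e-03, -9.99978474e-01,  3.78580417e-04],
       [-9.98772690e-01,  6.52394056e-03, -4.90973679e-02],
       [ 4.90938412e-02, -6.99724498e-04, -9.98793925e-01]]), 't': array([  82.21181458,  515.57978967, 1176.1766878 ])}
```

View pics/scene0.png

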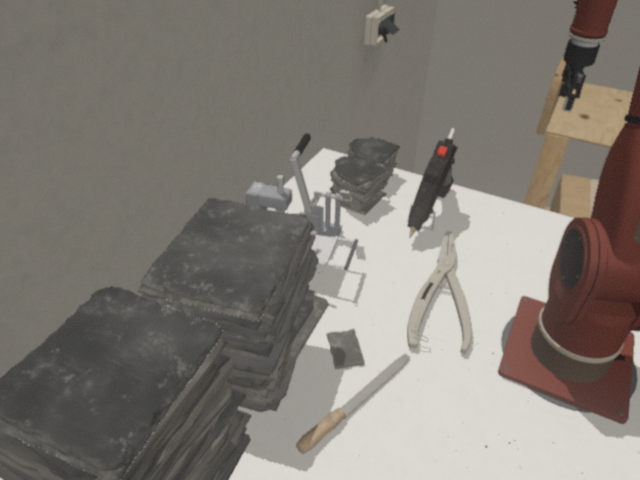

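View pics/top0.png

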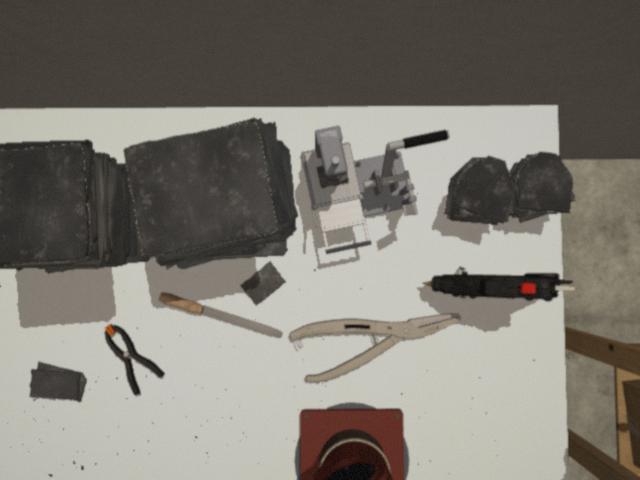

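The top view shows the press at u 300–415, v 125–265. The bar is near (348,246) and the handle near (425,138). I'll enlarge both views to get accurate points.

Run:
```python
import cv2, numpy as np
a=cv2.imread("pics/top0.png")[115:275,290:460]; b=cv2.imread("pics/scene0.png")[125:305,235:375]
a=cv2.resize(a,None,fx=3.5,fy=3.5,interpolation=2)[:, :]
cv2.imwrite("pics/topc.png",a)
cv2.imwrite("pics/scenec.png",cv2.resize(b,None,fx=3.3,fy=3.3,interpolation=2))
```

```text
(no output)
```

View pics/topc.png

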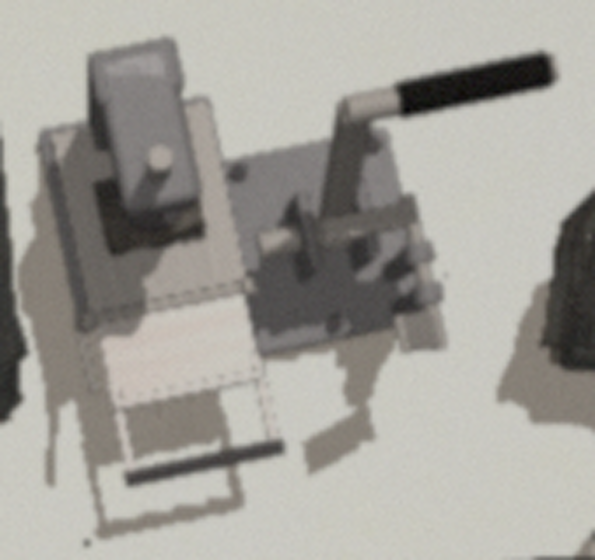

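View pics/scenec.png

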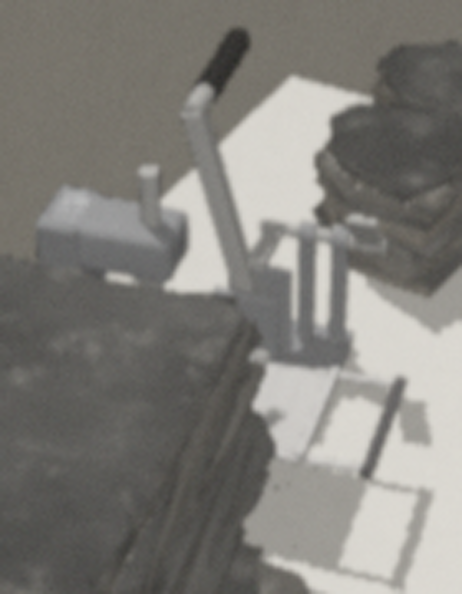

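```bash
cat > h.py <<'E'
import numpy as np, cv2
from workcell import *
from scipy.optimize import least_squares
C={n:calibration(n) for n in("top","scene")}
def proj(n,P,c=None):
    c=c or C[n]
    return cv2.projectPoints(np.array(P,float).reshape(-1,3),cv2.Rodrigues(c["R"])[0],c["t"],c["intrinsics"],c["D"])[0][:,0]
def W(p,P):
    P=np.array(P,float); c,s=np.cos(p[2]),np.sin(p[2])
    return P@np.array([[c,s,0],[-s,c,0],[0,0,1]])+[p[0],p[1],0]
def bar(a,y=55): return [-24-102*np.cos(a),y,66+102*np.sin(a)]
def grip(l,y=-120): return [170*np.sin(.25-l),y,60+170*np.cos(.25-l)]
def tip(c): return [-77,-95+50*np.sin(.7-c),110+50*np.cos(.7-c)]
E
python3 - <<'E'
from h import *
T=np.array([[127,480],[283,447],[402,100],[550,68],[82,325],[247,287]])/3.5+[290,115]
S=np.array([[366,474],[402,380],[205,88],[238,35]])/3.3+[235,125]
def mod(p): return W(p,[bar(p[3],105),bar(p[3],5),grip(0,-77.5),grip(0,-162.5),[-20,105,70],[-20,5,70]])
def f(p):
    m=mod(p); return np.r_[(proj("top",m)-T).ravel(),(proj("scene",m[:4])-S).ravel()]
r=least_squares(f,[600,50,.1,.05]); print(r.x.round(3)); print(r.fun.reshape(-1,2).round(1))
p=r.x; np.save("p.npy",p)
for k,P in dict(bar=bar(p[3]),grip=grip(0),tip=tip(0),piv=[-77,-95,110],hinge=[-24,55,66],tip1=tip(.1)).items():
    w=W(p,P); print(k,w.round(1),((proj("top",w)[0]-[290,115])*3.5).round(),((proj("scene",w)[0]-[235,125])*3.3).round())
o=get_obs(); print(o["ee_pos"],o["ee_rot"])
E
```

```text
[ 6.10549e+02 -2.01010e+01  2.11000e-01  4.90000e-02]
[[-0.3  0.6]
 [ 0.3  0.1]
 [-2.   0.6]
 [-0.4  0.1]
 [ 2.  -2.7]
 [-0.2 -1.8]
 [ 1.3  0.1]
 [ 0.6 -0.1]
 [ 0.3  1.3]
 [ 1.  -0. ]]
bar [475.9   7.3  71. ] [205. 465.] [388. 425.]
grip [ 676.9 -128.6  224.7] [472.  85.] [224.  63.]
tip [548.4 -97.7 148.2] [394. 336.] [363. 223.]
piv [ 555.2 -129.1  110. ] [436. 330.] [371. 242.]
hinge [575.5  28.6  66. ] [169. 305.] [243. 403.]
tip1 [ 549.3 -101.5  151.3] [402. 334.] [365. 216.]
[ 164.31636008 -628.41682595  197.02574199] [-3.14014580e+00  6.70004512e-05  2.55749091e-01]
```

The fit agrees to about 2 mm: press at (610.5, −20), yaw 0.211. The bar is at (476, 7, 71), within reach, and its angle of 0.05 is inside the stated start range. I'm moving above the bar with the fingers set to close along press x.

play_rows(turn=[[0,0,4.37],[0,0,4.37],[0,0,4.37],[0,0,4.37],[0,0,4.37],[0,0,4.37],[0,0,4.37],[0,0,4.37],[0,0,4.37],[0,0,4.37],[0,0,4.37],[0,0,4.37],[0,0,4.37],[0,0,4.37],[0,0,4.37],[0,0,4.37],[0,0,4.37],[0,0,4.37],[0,0,4.37],[0,0,4.37]], translation=[[28,26,2],[28,26,2],[28,26,2],[28,26,2],[28,26,2],[28,26,2],[28,26,2],[28,26,2],[28,26,0],[28,26,0],[3,37,0],[3,37,0],[3,37,0],[3,37,0],[3,37,0],[3,37,0],[3,38,-15],[3,38,-15],[4,38,-15],[4,38,-15]], claw=[0.45,0.45,0.45,0.45,0.45,0.45,0.45,0.45,0.45,0.45,0.45,0.45,0.45,0.45,0.45,0.45,0.45,0.45,0.45,0.45], squeeze=25)

```text
time_s: 2.1
ee_pos: [476.1, 6.5, 153.2]
ee_rot: [-3.142, 0.0, 1.784]
ft_force: [-0.1, -0.6, -0.1]
opening: 0.451
grasp_force: 0.0
```

```bash
cat > look.py <<'E'
from h import *
import sys
def state():
    o=get_obs(); print("t",round(o["time_s"],2),"pos",o["ee_pos"].round(1),"rot",o["ee_rot"].round(3),"F",o["ft_force"].round(1),"open",round(o["opening"],3),"grip",round(o["grasp_force"],1)); return o
E
python3 - <<'E'
from look import *
state(); c=calibration("wrist"); im=snapshot("wrist"); p=np.load("p.npy")
for y in(105,55,5): print(proj("wrist",W(p,bar(p[3],y)),c).round(1))
print(proj("wrist",W(p,[tip(0),tip(.1),[-77,-95,110],[-20,105,70],[-20,5,70]]),c).round())
cv2.imwrite("pics/w1.png",im)
E
```

```text
t 2.1 pos [476.1   6.5 153.2] rot [-3.142  0.     1.784] F [-0.1 -0.6 -0.1] open 0.451 grip 0.0
[[311.8 149.9]]
[[311.7 226.7]]
[[311.6 294.9]]
[[395. 461.]
 [396. 470.]
 [382. 450.]
 [481. 150.]
 [462. 294.]]
```

View pics/w1.png

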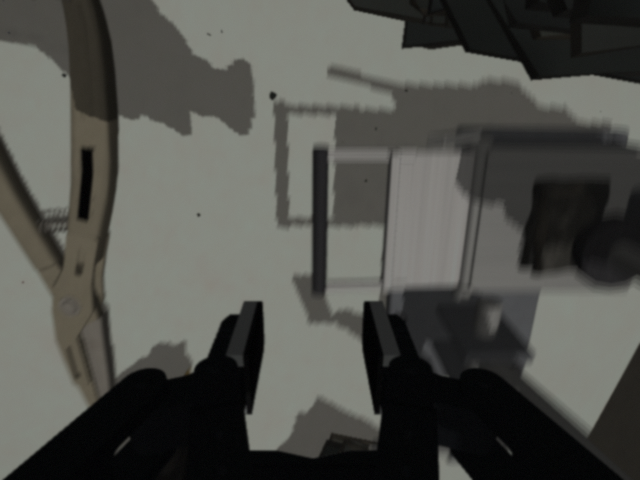

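The wrist view shows the bar at u=320, v 147–294, where 312 was predicted. The bar is therefore about 5 mm farther along press x, while y agrees. I'm correcting for that, lowering, and gripping.

play_rows(turn=[[0,0,0],[0,0,0],[0,0,0],[0,0,0],[0,0,0],[0,0,0],[0,0,0],[0,0,0],[0,0,0],[0,0,0],[0,0,0],[0,0,0]], translation=[[5,1,0],[0,0,-20],[0,0,-20],[0,0,-20],[0,0,-20],[0,0,-18],[0,0,0],[0,0,0],[0,0,0],[0,0,0],[0,0,0],[0,0,0]], claw=[0.45,0.45,0.45,0.45,0.45,0.45,0.45,0,0,0,0,0], squeeze=25)

```text
time_s: 3.35
ee_pos: [481.7, 6.1, 56.2]
ee_rot: [3.141, 0.0, 1.781]
ft_force: [-0.6, 0.1, -0.9]
opening: -0.003
grasp_force: 0.0
```

Run:
```python
from look import *
state(); im=snapshot("wrist"); s=snapshot("scene"); p=np.load("p.npy")
s=cv2.resize(s[170:310,270:390],None,fx=3.4,fy=3.4,interpolation=2)
cv2.imwrite("pics/w2.png",np.hstack([cv2.resize(im[:,100:540],(436,476)),s[:476,:360]]))
```

```text
t 3.35 pos [481.7   6.1  56.2] rot [3.141 0.    1.781] F [-0.6  0.1 -0.9] open -0.003 grip 0.0
```

View pics/w2.png

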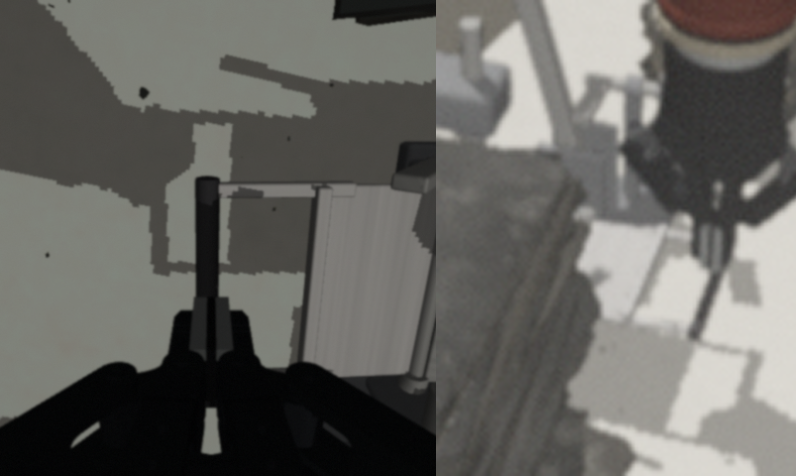

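Run:
```python
from look import *
c=calibration("wrist"); p=np.load("p.npy"); p[:2]+=4.5*np.array([.978,.209])
print(c["intrinsics"][0,0], (-c["R"].T@c["t"]).round(1))
for a in(-.1,0,.05,.1): print(a,W(p,bar(a)).round(1),proj("wrist",W(p,[bar(a,105),bar(a,5)]),c).round().tolist())
print(proj("wrist",W(p,[[-24-59,105,69],[-24-59,5,69],[-24,105,66]]),c).round().tolist())
for z in(0,19): print(proj("wrist",get_obs()["ee_pos"]+[0,0,z],c))
```

```text
413.97808717972254 [464.4  88.9 233.2]
-0.1 [480.7   8.3  55.8] [[310.0, 171.0], [311.0, 366.0]]
0 [480.2   8.2  66. ] [[309.0, 176.0], [310.0, 379.0]]
0.05 [480.3   8.2  71.1] [[309.0, 178.0], [310.0, 386.0]]
0.1 [480.7   8.3  76.2] [[310.0, 181.0], [311.0, 394.0]]
[[416.0, 177.0], [399.0, 383.0], [557.0, 176.0]]
[[311.39444681 281.76221482]]
[[311.28890355 300.96222703]]
```

Run:
```python
from look import *
e=get_obs()["ee_pos"]; p=np.load("p.npy")
f=lambda q:((q-[270,170])*3.4+[436,0]).round().tolist()
for z in(0,10,19,25): print(z,f(proj("scene",e+[0,0,z])))
for a in(0,.05,.12): print(a,f(proj("scene",W(p,[bar(a,105),bar(a,55),bar(a,5)]))))
```

```text
0 [[708.0, 299.0]]
10 [[709.0, 287.0]]
19 [[710.0, 277.0]]
25 [[710.0, 270.0]]
0 [[698.0, 341.0], [716.0, 291.0], [733.0, 244.0]]
0.05 [[699.0, 336.0], [716.0, 285.0], [733.0, 238.0]]
0.12 [[698.0, 327.0], [716.0, 277.0], [733.0, 230.0]]
```

The scene crop has the fingertips ending at about (713,268), just above the bar. That puts them about 20 mm higher than the reported TCP implies, so they closed over the bar. I'm reopening, going 20 mm lower, and closing again.

play_rows(turn=[[0,0,0],[0,0,0],[0,0,0],[0,0,0],[0,0,0],[0,0,0],[0,0,0],[0,0,0],[0,0,0],[0,0,0],[0,0,0],[0,0,0]], translation=[[0,0,5],[0,0,0],[0,0,0],[0,0,-5],[0,0,-10],[0,0,-10],[0,0,0],[0,0,0],[0,0,0],[0,0,0],[0,0,0],[0,0,0]], claw=[0.45,0.45,0.45,0.45,0.45,0.45,0.45,0,0,0,0,0], squeeze=25)

```text
time_s: 4.65
ee_pos: [480.0, 6.0, 35.5]
ee_rot: [-3.139, -0.0, 1.781]
ft_force: [-5.2, -0.7, 0.3]
opening: 0.104
grasp_force: 27.5
```

play_rows(turn=[[0,0,0],[0,0,0],[0,0,0],[0,0,0],[0,0,0],[0,0,0],[0,0,0],[0,0,0],[0,0,0],[0,0,0],[0,0,0],[0,0,0]], translation=[[0.8,0.2,8.2],[1.5,0.3,8.1],[2.1,0.5,8.0],[2.7,0.6,7.8],[3.3,0.7,7.5],[3.9,0.8,7.2],[4.5,1.0,6.9],[5.0,1.1,6.5],[5.5,1.2,6.1],[6.0,1.3,5.5],[0,0,0],[0,0,0]], claw=[0,0,0,0,0,0,0,0,0,0,0,0])

```text
time_s: 5.85
ee_pos: [514.4, 13.0, 109.5]
ee_rot: [-3.136, 0.001, 1.781]
ft_force: [-21.3, -3.9, 22.9]
opening: 0.098
grasp_force: 25.1
```

Run:
```python
from look import *
state(); p=np.load("p.npy"); p[:2]+=3*np.array([.978,.209])
w=snapshot("wrist"); s=snapshot("scene"); c=calibration("wrist")
g=lambda r:[-24-r*np.cos(.87),113,66+r*np.sin(.87)]
cv2.imwrite("pics/w3.png",np.hstack([cv2.resize(w[:,100:540],(436,476)),cv2.resize(s[170:310,270:390],None,fx=3.4,fy=3.4,interpolation=2)[:476,:360]]))
for a in(.8,.87,.94):
    P=W(p,[bar(a,105),bar(a,5)]); print(a,P[0].round(),((proj("wrist",P,c)-[100,0])*.991).round().tolist(),((proj("scene",P)-[270,170])*3.4+[436,0]).round().tolist())
```

```text
t 5.85 pos [514.4  13.  109.5] rot [-3.136e+00  1.000e-03  1.781e+00] F [-21.3  -3.9  22.9] open 0.098 grip 25.1
0.8 [499.  63. 139.] [[195.0, 184.0], [198.0, 404.0]] [[650.0, 244.0], [688.0, 149.0]]
0.87 [504.  64. 144.] [[209.0, 187.0], [210.0, 412.0]] [[642.0, 236.0], [681.0, 142.0]]
0.94 [509.  66. 148.] [[225.0, 190.0], [223.0, 420.0]] [[633.0, 229.0], [673.0, 135.0]]
```

View pics/w3.png

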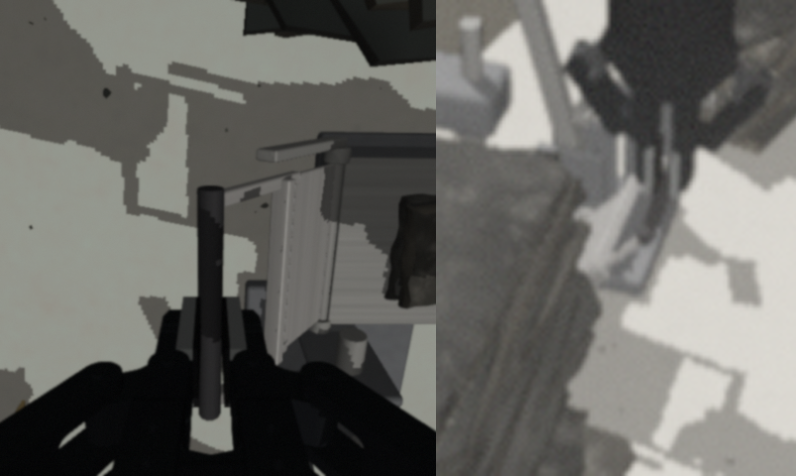

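The wrist panel puts the bar at (208, 190–412), against (209, 187–412) predicted for 0.87, so the angle is close. The 31 N is a purely radial bind, so I'm easing it outward along the screen.

play_rows(turn=[[0,0,0],[0,0,0],[0,0,0],[0,0,0]], translation=[[-1,-0.2,1.2],[-1,-0.2,1.2],[0,0,0],[0,0,0]], claw=[0,0,0,0])

```text
time_s: 6.35
ee_pos: [515.0, 13.3, 110.7]
ee_rot: [3.141, 0.001, 1.781]
ft_force: [-5.3, -3.2, 3.5]
opening: 0.094
grasp_force: 26.7
```

Run:
```python
from look import *
state()
```

```text
t 6.35 pos [515.   13.3 110.7] rot [3.141e+00 1.000e-03 1.781e+00] F [-5.3 -3.2  3.5] open 0.094 grip 26.7
```

Chord geometry gives a screen angle of about 0.865. I'm opening slightly and lifting straight up.

play_rows(turn=[[0,0,0],[0,0,0],[0,0,0],[0,0,0],[0,0,0],[0,0,0],[0,0,0],[0,0,0],[0,0,0],[0,0,0],[0,0,0]], translation=[[0,0,0],[0,0,0],[0,0,0],[0,0,10],[0,0,15],[0,0,15],[0,0,20],[0,0,25],[0,0,25],[-15,-20,10],[-20,-40,0]], claw=[0.25,0.25,0.25,0.25,0.25,0.25,0.25,0.25,0.1,0,0])

```text
time_s: 7.45
ee_pos: [481.3, -43.9, 233.5]
ee_rot: [3.136, 0.001, 1.787]
ft_force: [0.8, -0.6, 0.6]
opening: 0.005
grasp_force: 0.0
```

Run:
```python
from look import *
state(); p=np.load("p.npy"); p[:2]+=4*np.array([.978,.209])
w=snapshot("wrist"); s=snapshot("scene"); c=calibration("wrist")
S=lambda q:((q-[290,150])*4.3+[436,0]).round().tolist(); V=lambda q:((q-[100,0])*.991).round().tolist()
cv2.imwrite("pics/w4.png",np.hstack([cv2.resize(w[:,100:540],(436,476)),cv2.resize(s[150:261,290:374],None,fx=4.3,fy=4.3,interpolation=2)[:476]]))
for a in(.8,.87,.94):
    P=W(p,[bar(a,105),bar(a,5)]); print(a,V(proj("wrist",P,c)),S(proj("scene",P)))
P=W(p,[[-24-100*np.cos(.87),113,66+100*np.sin(.87)],[-24,113,66],tip(0),tip(.1),[-77,-95,110]]);print(V(proj("wrist",P,c)),S(proj("scene",P)))
print(P[2:],S(proj("scene",[get_obs()["ee_pos"]+[0,0,z] for z in (0,20)])))
```

```text
t 7.45 pos [481.3 -43.9 233.5] rot [3.136e+00 1.000e-03 1.787e+00] F [ 0.8 -0.6  0.6] open 0.005 grip 0.0
0.8 [[282.0, 50.0], [275.0, 209.0]] [[618.0, 394.0], [667.0, 274.0]]
0.87 [[292.0, 49.0], [284.0, 211.0]] [[608.0, 384.0], [658.0, 265.0]]
0.94 [[303.0, 48.0], [294.0, 212.0]] [[597.0, 375.0], [648.0, 256.0]]
[[295.0, 35.0], [359.0, 47.0], [298.0, 303.0], [299.0, 310.0], [286.0, 315.0]] [[601.0, 396.0], [475.0, 488.0], [665.0, 182.0], [667.0, 173.0], [676.0, 206.0]]
[[ 552.35279078  -96.81479473  148.24210936]
 [ 553.18777109 -100.70495469  151.26678075]
 [ 559.11254747 -128.30839346  110.        ]] [[768.0, 129.0], [770.0, 95.0]]
```

View pics/w4.png

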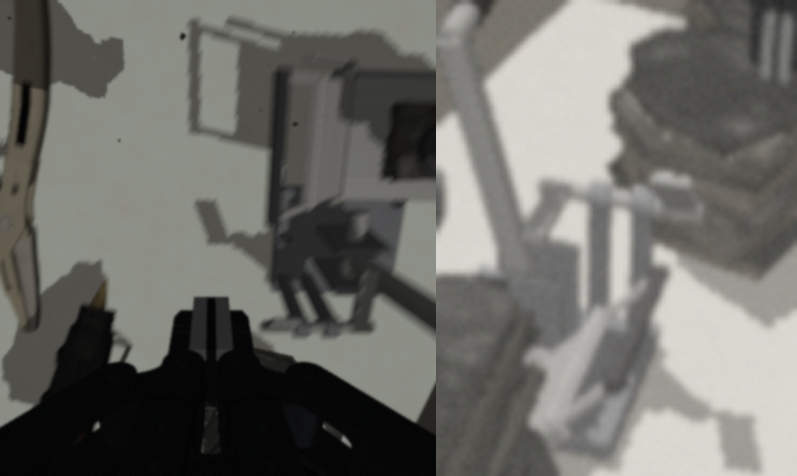

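The scene panel shows the bar from (660,270) to (615,380), which matches the 0.87 prediction of (658,265)–(608,384). The tab is near (680,190), still locked and leaning left. Next I'm placing the closed fingers to the left of the tab.

play_rows(turn=[[0,0,0],[0,0,0],[0,0,0],[0,0,0],[0,0,0],[0,0,0],[0,0,0],[0,0,0],[0,0,0],[0,0,0],[0,0,0]], translation=[[20,-10,0],[20,-10,0],[20,-9,0],[0,0,-20],[0,0,-20],[0,0,-20],[0,0,-20],[0,0,-20],[0,0,-17],[0,0,0],[0,0,0]], claw=[0,0,0,0,0,0,0,0,0,0,0])

```text
time_s: 8.65
ee_pos: [540.2, -75.4, 114.1]
ee_rot: [3.141, 0.0, 1.781]
ft_force: [-0.5, -0.2, 0.2]
opening: 0.001
grasp_force: 0.0
```

Run:
```python
from look import *
o=state(); p=np.load("p.npy"); p[:2]+=3*np.array([.978,.209])
c,s=np.cos(p[2]),np.sin(p[2]); d=o["ee_pos"][:2]-p[:2]; print("press",c*d[0]+s*d[1],-s*d[0]+c*d[1])
w=snapshot("wrist"); s=snapshot("scene"); t=snapshot("top")
cv2.imwrite("pics/w5.png",np.hstack([cv2.resize(w[:,100:540],(400,436)),cv2.resize(s[150:259,290:390],None,fx=4,fy=4,interpolation=2)]))
cv2.imwrite("pics/s5full.png",s)
```

```text
t 8.65 pos [540.2 -75.4 114.1] rot [3.141 0.    1.781] F [-0.5 -0.2  0.2] open 0.001 grip 0.0
press -83.36556855684884 -39.31276947409137
```

View pics/w5.png

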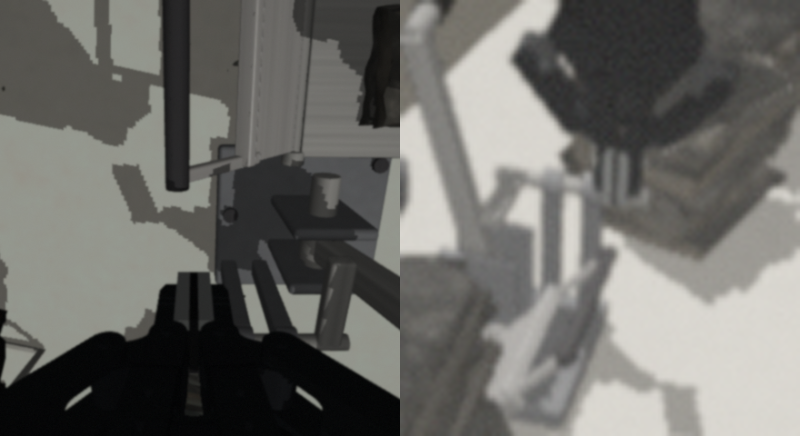

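The fingers are beside the tab with zero force, and the screen is standing. I'm sweeping to the right.

play_rows(turn=[[0,0,0],[0,0,0],[0,0,0],[0,0,0],[0,0,0],[0,0,0],[0,0,0],[0,0,0],[0,0,0],[0,0,0]], translation=[[0,0,3],[1,-5,0],[1,-5,0],[1,-5,0],[1,-5,0],[1,-5,0],[1,-5,0],[1,-5,0],[1,-5,0],[0,0,0]], claw=[0,0,0,0,0,0,0,0,0,0])

```text
time_s: 9.8
ee_pos: [547.5, -114.7, 122.0]
ee_rot: [-3.141, 0.001, 1.782]
ft_force: [-29.5, 5.9, 58.8]
opening: 0.002
grasp_force: 30.4
```

play_rows(turn=[[0,0,0],[0,0,0],[0,0,0],[0,0,0],[0,0,0],[0,0,0]], translation=[[1,-4,0],[1,-4,0],[1,-4,0],[1,-4,0],[0,0,0],[0,0,0]], claw=[0,0,0,0,0,0])

```text
time_s: 10.4
ee_pos: [553.2, -139.0, 121.1]
ee_rot: [3.139, 0.01, 1.775]
ft_force: [-10.9, -14.5, 36.0]
opening: -0.001
grasp_force: 17.9
```

Unexpected upward force: the fingers are riding on something. I'm lifting a little and looking.

play_rows(turn=[[0,0,0],[0,0,0],[0,0,0],[0,0,0]], translation=[[0,0,10],[0,0,10],[0,0,20],[0,0,0]], claw=[0,0,0,0])

```text
time_s: 10.8
ee_pos: [553.1, -131.4, 158.2]
ee_rot: [3.139, 0.001, 1.782]
ft_force: [0.7, 0.4, 0.4]
opening: 0.002
grasp_force: 0.0
```

Run:
```python
from look import *
o=state(); p=np.load("p.npy"); p[:2]+=3*np.array([.978,.209])
c,s=np.cos(p[2]),np.sin(p[2]); d=o["ee_pos"][:2]-p[:2]; print("press",c*d[0]+s*d[1],-s*d[0]+c*d[1])
w=snapshot("wrist"); S=snapshot("scene"); t=snapshot("top"); cw=calibration("wrist")
cv2.imwrite("pics/w6.png",np.hstack([cv2.resize(w[:,100:540],(400,436)),cv2.resize(S[150:259,290:390],None,fx=4,fy=4,interpolation=2)]))
cv2.imwrite("pics/s6full.png",S); cv2.imwrite("pics/t6full.png",t);cv2.imwrite("pics/w6full.png",w)
f=lambda q:((q-[100,0])*.909).round().tolist(); g=lambda q:((q-[290,150])*4+[400,0]).round().tolist()
for a in(0,.1,.7,1.4):
  P=W(p,[tip(a)]);print(a,f(proj("wrist",P,cw)),g(proj("scene",P)))
P=W(p,[[-77,-95,110],[-61,-95,110]]);print(f(proj("wrist",P,cw)),g(proj("scene",P)), g(proj("scene",[o["ee_pos"],o["ee_pos"]+[0,0,20]])))
```

```text
t 10.8 pos [ 553.1 -131.4  158.2] rot [3.139e+00 1.000e-03 1.782e+00] F [0.7 0.4 0.4] open 0.002 grip 0.0
press -82.52585849752687 -96.7538462413087
0 [[206.0, 190.0]] [[615.0, 169.0]]
0.1 [[206.0, 199.0]] [[617.0, 161.0]]
0.7 [[206.0, 258.0]] [[629.0, 123.0]]
1.4 [[205.0, 300.0]] [[640.0, 111.0]]
[[204.0, 223.0], [229.0, 223.0]] [[625.0, 192.0], [600.0, 188.0]] [[639.0, 125.0], [640.0, 97.0]]
```

View pics/w6.png

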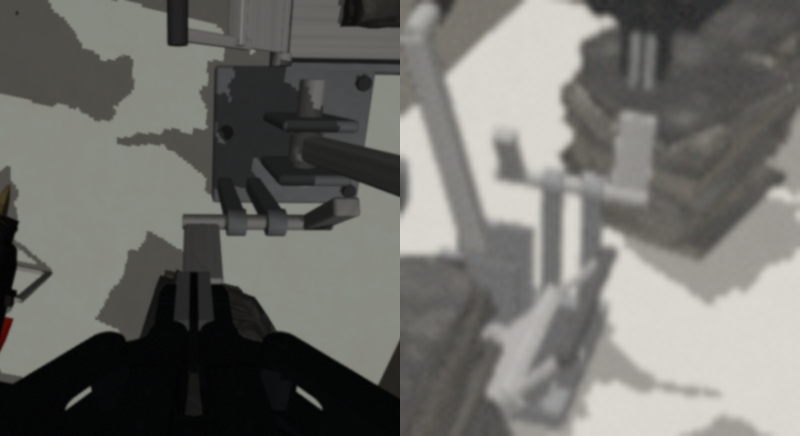

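In the scene panel the tab now leans right, running (630,195) to (638,113), where 1.4 predicts (640,111). The prong is lifted at (505,140). A gentle push higher on the tab will confirm it is at the stop.

play_rows(turn=[[0,0,0],[0,0,0],[0,0,0],[0,0,0],[0,0,0],[0,0,0],[0,0,0],[0,0,0]], translation=[[-1,6,0],[0,0,-10],[0,0,-10],[0.8,-4,0],[0.8,-4,0],[0.8,-4,0],[0,0,0],[0,0,0]], claw=[0,0,0,0,0,0,0,0])

```text
time_s: 11.75
ee_pos: [553.3, -137.8, 136.3]
ee_rot: [3.141, 0.0, 1.781]
ft_force: [-0.8, -0.5, 0.7]
opening: 0.003
grasp_force: 0.0
```

play_rows(turn=[[0,0,0],[0,0,0],[0,0,0],[0,0,0]], translation=[[0.6,-3,0],[0.4,-2,0],[0,0,0],[0,0,0]], claw=[0,0,0,0])

```text
time_s: 12.15
ee_pos: [554.1, -142.5, 136.0]
ee_rot: [-3.142, -0.0, 1.781]
ft_force: [-0.1, -0.5, -0.5]
opening: 0.005
grasp_force: 0.0
```

play_rows(turn=[[0,0,0],[0,0,0],[0,0,0],[0,0,0]], translation=[[0.6,-3,0],[0.6,-3,0],[0,0,0],[0,0,0]], claw=[0,0,0,0])

```text
time_s: 12.55
ee_pos: [555.3, -148.6, 136.0]
ee_rot: [-3.141, -0.0, 1.781]
ft_force: [0.3, -0.9, 0.4]
opening: -0.003
grasp_force: 0.0
```

play_rows(turn=[[0,0,0],[0,0,0],[0,0,0],[0,0,0]], translation=[[0.6,-3,0],[0.6,-3,0],[0,0,0],[0,0,0]], claw=[0,0,0,0])

```text
time_s: 12.95
ee_pos: [556.5, -154.6, 136.0]
ee_rot: [-3.142, -0.0, 1.781]
ft_force: [-0.1, -0.2, -0.3]
opening: 0.002
grasp_force: 0.0
```

There is no contact because the real tips sit about 25 mm above the reported TCP, as the scene views have also shown, so I passed over the tab. I'm going back left, dropping lower, and pushing again gently.

play_rows(turn=[[0,0,0],[0,0,0],[0,0,0],[0,0,0],[0,0,0],[0,0,0],[0,0,0],[0,0,0]], translation=[[0,0,6],[-5,20,0],[-4,20,0],[-4,19,0],[0,0,-14],[0,0,-10],[0,0,-10],[0,0,0]], claw=[0,0,0,0,0,0,0,0])

```text
time_s: 13.75
ee_pos: [542.3, -96.2, 105.9]
ee_rot: [-3.139, -0.001, 1.78]
ft_force: [-0.6, 0.5, -0.6]
opening: 0.001
grasp_force: 0.0
```

play_rows(turn=[[0,0,0],[0,0,0],[0,0,0],[0,0,0],[0,0,0],[0,0,0],[0,0,0]], translation=[[0.8,-4,0],[0.8,-4,0],[0.8,-4,0],[0.8,-4,0],[0.8,-4,0],[0,0,0],[0,0,0]], claw=[0,0,0,0,0,0,0])

```text
time_s: 14.45
ee_pos: [547.6, -115.5, 108.0]
ee_rot: [3.142, -0.0, 1.781]
ft_force: [0.4, 0.1, 0.6]
opening: 0.0
grasp_force: 0.0
```

Run:
```python
from look import *
o=state(); p=np.load("p.npy"); p[:2]+=3*np.array([.978,.209])
c,s=np.cos(p[2]),np.sin(p[2]); d=o["ee_pos"][:2]-p[:2]; print("press",c*d[0]+s*d[1],-s*d[0]+c*d[1])
```

```text
t 14.45 pos [ 547.6 -115.5  108. ] rot [ 3.142 -0.     1.781] F [0.4 0.1 0.6] open 0.0 grip 0.0
press -84.59471836599572 -80.09557152416723
```

play_rows(turn=[[0,0,0],[0,0,0],[0,0,0],[0,0,0],[0,0,0],[0,0,0]], translation=[[0.8,-4,0],[0.8,-4,0],[0.8,-4,0],[0.8,-4,0],[0,0,0],[0,0,0]], claw=[0,0,0,0,0,0])

```text
time_s: 15.05
ee_pos: [550.8, -131.7, 108.0]
ee_rot: [-3.142, 0.0, 1.781]
ft_force: [0.5, -0.3, 0.2]
opening: 0.003
grasp_force: 0.0
```

play_rows(turn=[[0,0,0],[0,0,0],[0,0,0],[0,0,0]], translation=[[0.6,-3,0],[0.4,-2,0],[0,0,0],[0,0,0]], claw=[0,0,0,0])

```text
time_s: 15.45
ee_pos: [551.8, -136.6, 108.0]
ee_rot: [-3.142, 0.0, 1.781]
ft_force: [0.7, 1.7, -0.3]
opening: -0.001
grasp_force: 0.3
```

play_rows(turn=[[0,0,0],[0,0,0],[0,0,0],[0,0,0]], translation=[[0.3,-1.5,0],[0.2,-1,0],[0,0,0],[0,0,0]], claw=[0,0,0,0])

```text
time_s: 15.85
ee_pos: [552.3, -139.1, 108.0]
ee_rot: [3.142, 0.0, 1.781]
ft_force: [-0.4, 0.6, 0.2]
opening: -0.001
grasp_force: 0.5
```

play_rows(turn=[[0,0,0],[0,0,0],[0,0,0],[0,0,0]], translation=[[0.4,-2,0],[0.4,-2,0],[0,0,0],[0,0,0]], claw=[0,0,0,0])

```text
time_s: 16.25
ee_pos: [553.1, -143.5, 108.1]
ee_rot: [3.142, 0.0, 1.781]
ft_force: [-0.9, -0.4, -0.9]
opening: 0.002
grasp_force: 0.1
```

play_rows(turn=[[0,0,0],[0,0,0],[0,0,0],[0,0,0]], translation=[[0.4,-2,0],[0.4,-2,0],[0,0,0],[0,0,0]], claw=[0,0,0,0])

```text
time_s: 16.65
ee_pos: [553.5, -144.9, 107.9]
ee_rot: [-3.141, -0.003, 1.783]
ft_force: [-2.8, 7.4, 1.9]
opening: -0.003
grasp_force: 3.7
```

play_rows(turn=[[0,0,0],[0,0,0],[0,0,0]], translation=[[0.2,-1.5,0],[0,0,0],[0,0,0]], claw=[0,0,0])

```text
time_s: 16.95
ee_pos: [553.6, -145.1, 107.8]
ee_rot: [-3.141, -0.004, 1.784]
ft_force: [-3.3, 11.7, 2.4]
opening: -0.001
grasp_force: 5.3
```

The catch is firmly against its stop: force is rising with no motion. I'm retreating, going up, and moving over the lever handle with the gripper open.

play_rows(turn=[[0,0,0],[0,0,0],[0,0,0],[0,0,0],[0,0,0],[0,0,0],[0,0,0],[0,0,0],[0,0,0],[0,0,0],[0,0,0],[0,0,0]], translation=[[-2,9,0],[0,0,30],[0,0,35],[0,0,35],[0,0,32],[25,2,0],[25,2,0],[25,2,0],[25,2,0],[28,2,0],[0,0,0],[0,0,0]], claw=[0,0,0,0,0.8,0.8,0.8,0.8,0.8,0.8,0.8,0.8], squeeze=40)

```text
time_s: 18.15
ee_pos: [680.1, -129.5, 239.3]
ee_rot: [-3.141, -0.0, 1.781]
ft_force: [-0.3, -0.0, 0.2]
opening: 0.801
grasp_force: 0.0
```

Run:
```python
from look import *
o=state(); p=np.load("p.npy"); w=snapshot("wrist"); c=calibration("wrist")
for k in(0,4):
    q=p.copy(); q[:2]+=k*np.array([.978,.209]); print(k,W(q,grip(0)).round(1),proj("wrist",W(q,[grip(0,-77.5),grip(0)]),c).round().tolist())
g=w.max(2)
for v in range(200,330,12):
    x=g[v,180:460]; print(v,''.join('#' if a<45 else '.' for a in x[::4]))
```

```text
t 18.15 pos [ 680.1 -129.5  239.3] rot [-3.141 -0.     1.781] F [-0.3 -0.   0.2] open 0.801 grip 0.0
0 [ 676.9 -128.6  224.7] [[306.0, 183.0], [307.0, 266.0]]
4 [ 680.8 -127.8  224.7] [[314.0, 183.0], [314.0, 266.0]]
200 .............................#########................................
212 .............................#########................................
224 .............................#########................................
236 .............................#########................................
248 #..##........................#########................................
260 ##.############..............#########................................
272 #######..#######..#..........#########................................
284 ###...#########.##..#........#########................................
296 #############..####.###......#########................................
308 ##############.....#...###...#########...................##...........
320 ####...##########.....##.....#########..................####..........
```

The handle spans u 296–332, centred at 314, which is exactly between the fingers. I'm descending and gripping.

play_rows(turn=[[0,0,0],[0,0,0],[0,0,0],[0,0,0],[0,0,0],[0,0,0],[0,0,0],[0,0,0],[0,0,0],[0,0,0],[0,0,0],[0,0,0]], translation=[[0.5,0,-14],[0,0,-14],[0,0,-14],[0,0,-14],[0,0,0],[0,0,0],[0,0,0],[0,0,0],[0,0,0],[0,0,0],[0,0,0],[0,0,0]], claw=[0.8,0.8,0.8,0.8,0.8,0,0,0,0,0,0,0], squeeze=40)

```text
time_s: 19.4
ee_pos: [680.0, -129.7, 185.0]
ee_rot: [-3.141, 0.0, 1.781]
ft_force: [-5.1, -0.0, 5.2]
opening: 0.215
grasp_force: 39.0
```

play_rows(turn=[[0,0,0],[0,0,0],[0,0,0],[0,0,0],[0,0,0],[0,0,0],[0,0,0],[0,0,0],[0,0,0],[0,0,0],[0,0,0]], translation=[[-8.1,-1.7,1.9],[-8.2,-1.7,1.5],[-8.3,-1.8,1.1],[-8.3,-1.8,0.6],[-8.3,-1.8,0.2],[-8.3,-1.8,-0.2],[-8.3,-1.8,-0.6],[-8.3,-1.8,-1.1],[-8.2,-1.7,-1.5],[-8.1,-1.7,-1.9],[0,0,0]], claw=[0,0,0,0,0,0,0,0,0,0,0])

```text
time_s: 20.5
ee_pos: [600.2, -146.4, 187.2]
ee_rot: [3.135, 0.002, 1.782]
ft_force: [3.9, 2.3, 10.2]
opening: 0.213
grasp_force: 42.0
```

play_rows(turn=[[0,0,0],[0,0,0],[0,0,0],[0,0,0],[0,0,0],[0,0,0],[0,0,0],[0,0,0]], translation=[[-8.0,-1.7,-1.8],[-7.9,-1.7,-2.2],[-7.7,-1.7,-2.6],[-7.6,-1.6,-3.2],[-7.4,-1.6,-3.9],[-7.2,-1.5,-4.3],[0,0,0],[0,0,0]], claw=[0,0,0,0,0,0,0,0])

```text
time_s: 21.3
ee_pos: [555.0, -156.1, 168.5]
ee_rot: [3.135, 0.002, 1.782]
ft_force: [5.7, 1.9, 7.3]
opening: 0.212
grasp_force: 41.9
```

Run:
```python
from look import *
o=state(); d=o["ee_pos"]-[680,-129.7,185]; print(d[0]*.978+d[1]*.209, d[2])
```

```text
t 21.3 pos [ 555.  -156.1  168.5] rot [3.135e+00 2.000e-03 1.782e+00] F [5.7 1.9 7.3] open 0.212 grip 41.9
-127.72051767351292 -16.472017104760454
```

play_rows(turn=[[0,0,0],[0,0,0],[0,0,0],[0,0,0]], translation=[[-2.5,-0.5,-1.5],[-2.5,-0.5,-1.5],[0,0,0],[0,0,0]], claw=[0,0,0,0])

```text
time_s: 21.7
ee_pos: [551.5, -157.0, 166.6]
ee_rot: [3.132, 0.003, 1.782]
ft_force: [9.1, 2.3, 10.3]
opening: 0.21
grasp_force: 42.0
```

play_rows(turn=[[0,0,0],[0,0,0],[0,0,0],[0,0,0]], translation=[[-1,-0.2,-0.6],[-1,-0.2,-0.6],[0,0,0],[0,0,0]], claw=[0,0,0,0])

```text
time_s: 22.1
ee_pos: [551.4, -157.1, 166.3]
ee_rot: [3.128, 0.004, 1.783]
ft_force: [12.3, 2.9, 11.7]
opening: 0.215
grasp_force: 42.2
```

The lever is at its stop: no more travel, force rising. One numeric check that the screen hasn't moved since I left it, then I hand in.

Run:
```python
from look import *
s=snapshot("scene").astype(int); a=cv2.imread("pics/s6full.png").astype(int)
d=np.abs(s-a).max(2)[205:255,305:345]; print("screen region diff: median",np.median(d),"frac>40",(d>40).mean())
state(); print(sign_off())
```

```text
screen region diff: median 2.0 frac>40 0.02
t 22.15 pos [ 551.4 -157.   166.4] rot [3.128 0.004 1.783] F [13.4  1.9 12. ] open 0.212 grip 42.2
the job is handed in; nothing more can be done
None
```

I handed the job in at 22 s with the screen at about 0.865 rad (target 0.87, worked out from the arm's travel), the catch at its stop, and the lever held at its stop; my first sweep at the catch caused a brief wrist force of about 66 N (limit 120 N).

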